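Clear the parts case and hold its lid at the balance point

ROBOT

A 6-joint arm with a two-finger parallel gripper is mounted at the origin on the work surface. World frame = base frame: x ahead of the robot, y to its left, z up, the work surface at z = 0. Lengths are in m, angles in degrees, forces in N, time in s.
With the tool pointing down it reaches from about 0.4 to 0.825 m from the base axis. Payload 7 kg.
Tool frame: the origin (TCP) lies midway between the tips of the shut fingers; the grasp point (between the pads) lies 19 mm behind it; z points along the fingers, y is the direction in which the jaws open and shut (so a half turn about z gives the same grasp; the last joint's range is limited). The gripper opens to 88 mm and grips with 3 to 60 N. Pads are 19 mm wide; open, the fingers measure 130 mm over their backs; the gripper's body (78 mm by 193 mm) begins 47 mm behind the grasp point.
Start: joints at [-51.79, 20.546, 0.682, 0, -70.136, -16.507], TCP at [0.25, -0.627, 0.19] pointing down, gripper open.
Joint ranges: [-176.03, 176.03], [-82.01, 121.73], [-58.28, 71.71], [-173.87, 95.51], [-174.79, -0.11], [-173.66, 173.66]. Speed limits (degrees/s): [136.94, 136.94, 172.46, 180, 180, 180].

INTERFACE

Orientations are given as [roll, pitch, yaw] about the fixed x, y, z axes, in that order (R = Rz(yaw) Ry(pitch) Rx(roll)).
In Python, from plant import ctrl gives the robot as it stands. The module is installed in compiled form; this text tells all that it offers.
- The arm moves only by the tool arm_command, never from a script. Its argument "targets" is a list that holds one entry, the list of rows, each a list of 7 numbers: the turn, a rotation vector about the world's x, y, z in rad, then the shift along the world's x, y, z in cm, then the opening, from 0 (shut) to 1 (fully open). A call has 1 to 8 rows; each row is the pose to reach, as a shift and turn from the pose commanded when the call began; what a row does not reach only later rows make up. A row lasts 1/12 s, in which the tool goes at most 41.7 mm and 7.16 degrees, less where a joint would pass 70% of its speed; a pose out of reach is approached as far as the arm can. A call with a gripper value outside its range is refused whole. The fingers move at their own pace and stop on an object; the grip force is fixed at half the most. Time passes only in rows, so rows that repeat a pose let the fingers close. It gives the time, the measured TCP pose, the force and the opening at its end, in the units of the state.
- ctrl.get_obs(): the state, without advancing time (a new reading comes with each control period).
- ctrl.snapshot(name): name is "scene" or "top" or "wrist"; returns the picture (400x640x3 uint8, blue, green, red); there is no depth.
- ctrl.camera_model(name): a dict with "K" (3x3 intrinsics, pixels), "xyz" and "rotation" of the camera in the world. Camera axes: x right, y up, looking along -z (the intrinsics and any distortion apply to the point x, -y, -z); pixel columns grow to the right and rows downward; lengths in m; the calibration is good to about 2 mm. The wrist camera is an equidistant fisheye: a pixel r from the principal point sees the ray r / f radians off the axis. A picture is of the moment at which its call begins: read the wrist's pose just before it. camera_model takes no time and is no camera call; for the wrist camera it gives the pose at the moment of the call.
- ctrl.close_job(): hands the job in, once; it reports no verdict.
The state is a dict: "clock": time; "joint_pos": joint angles; "qvel": joint speeds; "tau": joint torques, N m; "tool_pos": TCP position; "orientation": TCP orientation; "force": force on the tool from outside, world axes, zero at the start; "moment": the same for the moment, N m; "opening": finger opening in m.
Only numpy, scipy, OpenCV 4.12 (cv2) and the standard library are available. Lean on these libraries where they do the work, as an engineer would, in place of code of your own. Each camera call takes 0.05 s, during which the arm holds its last target. There are 200 camera calls.

TASK

The yellow ear defenders standing on the green parts case are in the way: lift them off and hang them by the headband over the steel rail, left hanging freely and still while the lid is still shut. Then take the case's lid by its bar handle, swing it up to its balance point a little short of upright, where it would tip neither shut nor open, and finish with the gripper still gripping the handle and holding the lid steady there for a colleague to fit a lid stay. Do not let the lid go over backwards, and leave the other things on the bench where they are.

Things in the scene. Friction and masses are not known exactly. Their poses are not given: they have to be found in the camera images.
- case: Green steel parts case fixed to the bench, 180 (x) x 260 (y) mm, box 80 mm high, hinged lid 40 mm high on top (shut top 120 mm above the bench). Origin: centre of its underside; its -x side (handle side) faces roughly the robot, z up. It stands to the robot's left or right, the rail on the other side.
- lid (a joint): Lid angle in rad: 0 shut, growing as the handle side swings up and away from the robot, stop at 1.9. Free hinge (no spring, next to no friction); lid with handle 0.68 kg. At 1.30 rad (74 degrees) its centre of mass is right above the hinge line: the balance point. Below it falls shut, above it falls open.
- lid_hinge (a point): Middle of the lid's hinge line: on the case's far rim, at (90, 0, 80) mm in the case's frame. The hinge line runs along the case's y axis. This frame turns with the lid.
- handle_mid (a point): The lid's bar handle: round black bar 14 mm thick along the case's y axis, 106 mm free between two steel arms, 38 mm clear of the lid's front face. This point: mid-bar, (-225, 0, 20) mm from the hinge in the lid's frame: 100 mm above the bench shut, 302 mm at balance. Pinch it from above across the bar; it turns in the pinch as the lid swings, so the gripper can point down all the way.
- ears: Ear defenders, one stiff frame, 0.18 to 0.26 kg: black headband arch, two yellow cups, 170 (x) x 70 (y) x 150 (z) mm, standing upright on the shut lid on the flat lower ends of the cups. Origin: midway between the cups at their underside; z up through the crown; x from cup to cup, y across the band's width. Clear gap between the cup pads 94 mm.
- ears_crown (a point): Top of the headband's crown, 150 mm above the cups' underside. The crown is a straight padded bar 32 mm wide (y), 18 mm thick (z), 56 mm long (x): pinch it across y from above with the fingertips no more than about 12 mm below this point, so that the rail fits beneath.
- ears_seat (a point): Underside of the crown, 18 mm below its top: the face that rests on the rail. The cups' lower ends are 132 mm below it.
- rail: Steel hanging rail fixed to the bench: a round bar 16 mm thick along its y axis, centreline 165 mm above the bench, between two blue posts at y = +-125 mm (18 mm thick, 172 mm high, flat feet). Origin on the bench under the bar's middle. The ear defenders hang with their x axis across the bar, a cup on either side.
- rail_mid (a point): Middle of the rail's bar, on its centreline, 165 mm above the bench; y along the bar, z up.
- tin: Bystander: open metal tin, 60 mm across, 50 mm high, between case and rail; origin centre of underside. To be left alone.
- notebook: Bystander: yellow notebook lying flat, 70 x 100 x 14 mm; origin centre of underside. To be left alone.
- bracket: Bystander: steel angle bracket, 50 x 140 x 50 mm high; origin centre of underside. To be left alone.
- can: Bystander: red spray can 62 mm across, 150 mm high; origin centre of underside. To be left alone.
- wrench: Bystander: wrench lying flat near the robot. To be left alone.
- driver: Bystander: screwdriver lying flat near the robot. To be left alone.

How it is judged (in metres and radians):
On the way:
1. the ear defenders hang freely by the headband over the rail, let go and still, with the lid still shut (x of ears_seat in the frame of rail_mid between -0.03 and 0.03 m and y of ears_seat in the frame of rail_mid between -0.1 and 0.1 m and z of ears_seat in the frame of rail_mid between 0 and 0.025 m and angle between ears's own z axis and vertical below 0.35 rad and contact force between ears and rail above 0.8 N and contact force between ears and the arm below 0.1 N and contact force between ears and the fingers below 0.1 N and contact force between ears and case below 0.1 N and linear speed of ears below 0.05 m/s and value of joint lid below 0.15 rad), for 0.3 s.
At the end, for the whole second after the job is handed in: Lid still, within 0.10 rad (6 degrees) of its 1.30 rad balance point, fingers pressing on its bar handle (over 0.5 N); ear defenders at rest on the rail alone, crown on the bar within 30 mm across and 100 mm along of its middle, upright within 0.35 rad, untouched by the robot (x of ears_seat in the frame of rail_mid between -0.03 and 0.03 m and y of ears_seat in the frame of rail_mid between -0.1 and 0.1 m and z of ears_seat in the frame of rail_mid between 0 and 0.025 m and angle between ears's own z axis and vertical below 0.35 rad and contact force between ears and rail above 0.8 N and contact force between ears and the arm below 0.1 N and contact force between ears and the fingers below 0.1 N and contact force between ears and case below 0.1 N and linear speed of ears below 0.05 m/s and value of joint lid between 1.2 and 1.4 rad and velocity of joint lid between -0.08 and 0.08 rad/s and contact force between the fingers and lid_c5 above 0.5 N); the arm keeps its last pose, push and grip.
It fails at once if the lid goes over backwards (past 1.62 rad) (value of joint lid above 1.62 rad).
It fails at once if another thing on the bench is moved by more than 30 mm (distance of any of tin, notebook, bracket, can, wrench, driver from where it was at the start of the episode above 0.03 m).
It also fails if it takes over 61 s, if anything falls off the work surface, if the arm or the gripper's body presses on something with over 40 N, if the wrist force passes 120 N, or if a joint passes its speed limit or range.

## Working session

There is one attempt and no reset: what is moved stays moved. The work goes in short steps, Python scripts to look and compute and a tool call to move; the robot and the scene stay as the last step left them, time stands still between calls to the robot, and variables do not carry over. Pictures are saved under pics/ and viewed, about 8 in all and at most 12, crops included, and the job is handed in when it is done.

Besides the shell and the picture viewer there is one more tool, called by a JSON object that holds its "api" and its "payload", one argument or row to a line. arm_command: Moves the arm, as the interface text tells. Its arguments: {"type":"object","properties":{"targets":{"type":"array","items":{"type":"array","items":{"type":"array","items":{"type":"number"}}}}},"required":["targets"]}

```bash
mkdir -p pics; ls; python3 - <<'E'
from plant import ctrl
import cv2,numpy as np
for n in("scene","top"):
    cv2.imwrite(f"pics/{n}0.png",ctrl.snapshot(n)); m=ctrl.camera_model(n); print(n,m)
o=ctrl.get_obs();print(o)
E
```

```text
pics
scene {'K': array([[362.61089034,   0.        , 316.64890676],
       [  0.        , 362.61089034, 201.71626454],
       [  0.        ,   0.        ,   1.        ]]), 'xyz': array([ 0.97393619, -0.61780743,  0.78949472]), 'rotation': array([50.45574228,  1.01053493, 31.8138439 ])}
top {'K': array([[430.49365201,   0.        , 322.87522183],
       [  0.        , 430.49365201, 197.4941289 ],
       [  0.        ,   0.        ,   1.        ]]), 'xyz': array([0.40870206, 0.0061978 , 1.14796172]), 'rotation': array([  8.8956393 ,  -1.52958723, -90.82369687])}
{'clock': 0.1, 'joint_pos': array([-5.17882666e+01,  2.05866192e+01,  6.39376535e-01, -1.87032887e-02,
       -7.01352656e+01, -1.65075886e+01]), 'qvel': array([-0.01297999, -0.03043934,  0.10820707,  0.07591517, -0.05640807,
        0.03712221]), 'tau': array([-1.61977496e-03, -5.84163773e+01,  2.93752098e+01,  7.01556042e+00,
        1.02057066e-02, -5.85200632e-05]), 'tool_pos': array([ 0.24942934, -0.6266994 ,  0.18962409]), 'orientation': array([ 1.79915896e+02, -6.58781422e-03, -1.58302218e+02]), 'force': array([-0.52870073, -1.08807841, -0.35055121]), 'moment': array([-0.00046767,  0.01528875, -0.03239923]), 'opening': 0.08795672867763367}
```

View pics/top0.png

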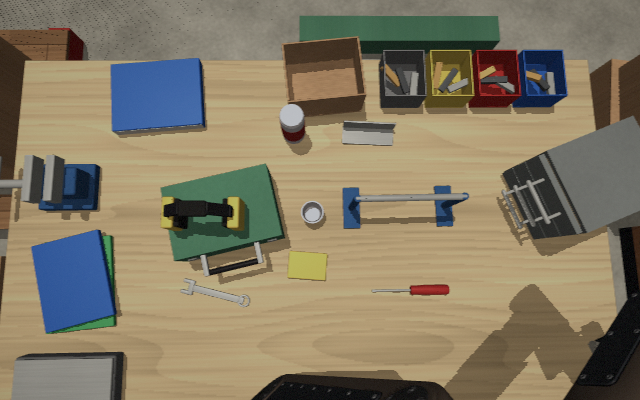

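View pics/scene0.png

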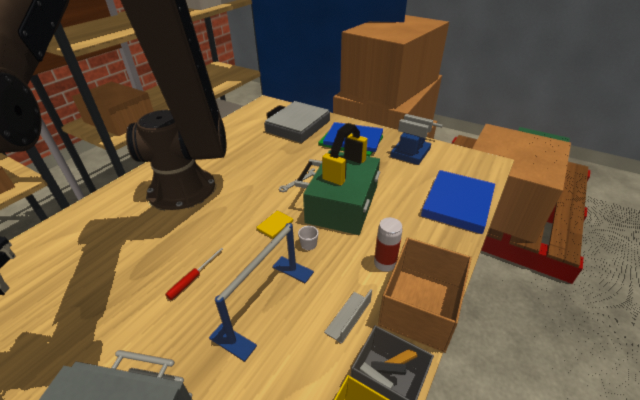

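The top view shows the case on the left, with its lid centred near (222,212) and the handle bar near (232,266). The ears' crown is near (203,209). The rail bar runs from about (357,198) to (440,198), and the tin is at (313,212) between case and rail. I'll measure these with colour masks.

```bash
cat > h.py <<'E'
from plant import ctrl
import cv2,numpy as np
from scipy.spatial.transform import Rotation as R
def ray(n,uv,m=None):
    m=m or ctrl.camera_model(n); K=m["K"]; x=(uv[0]-K[0,2])/K[0,0]; y=(uv[1]-K[1,2])/K[1,1]
    if n=="wrist":
        r=np.hypot(x,y); s=np.sin(r)/max(r,1e-9); d=np.array([x*s,-y*s,-np.cos(r)])
    else: d=np.array([x,-y,-1.])
    return np.array(m["xyz"]),R.from_euler("xyz",m["rotation"],degrees=True).apply(d)
def onz(n,uv,z,m=None):
    c,d=ray(n,uv,m); return c+d*(z-c[2])/d[2]
def two(a,ua,b,ub,ma=None,mb=None):
    c,d=ray(a,ua,ma);e,f=ray(b,ub,mb)
    s=np.linalg.lstsq(np.c_[d,-f],e-c,rcond=None)[0]
    p,q=c+s[0]*d,e+s[1]*f
    return (p+q)/2,np.linalg.norm(p-q)
def blobs(im,lo,hi,amin=60):
    m=cv2.inRange(cv2.cvtColor(im,cv2.COLOR_BGR2HSV),np.array(lo),np.array(hi))
    c,_=cv2.findContours(m,cv2.RETR_EXTERNAL,cv2.CHAIN_APPROX_NONE)
    return [k for k in c if cv2.contourArea(k)>amin]
E
python3 - <<'E'
from h import *
np.set_printoptions(precision=3,suppress=True)
im=cv2.imread("pics/top0.png")
print("green")
for c in blobs(im,(55,60,30),(90,255,255),400):
    r=cv2.minAreaRect(c); print(r, [onz("top",p,.12)[:2] for p in cv2.boxPoints(r)])
print("yellow")
for c in blobs(im,(22,120,80),(35,255,255),40): 
    r=cv2.minAreaRect(c);print(r)
print("blue")
for c in blobs(im,(100,120,60),(125,255,255),80): 
    r=cv2.minAreaRect(c);print(r,onz("top",r[0],0.0))
print("black")
for c in blobs(im[180:290,150:300],(0,0,0),(180,255,45),20): 
    r=cv2.minAreaRect(c);print(np.array(r[0])+[150,180],r[1:],cv2.boundingRect(c))
cv2.imwrite("pics/c1.png",cv2.resize(im[180:290,150:350],None,fx=4,fy=4,interpolation=cv2.INTER_CUBIC))
E
```

```text
green
((221.08987426757812, 213.05618286132812), (77.20175170898438, 111.98003387451172), 77.00537872314453) [array([0.596, 0.372]), array([0.656, 0.112]), array([0.473, 0.07 ]), array([0.417, 0.324])]
((399.5, 34.5), (37.0, 199.0), 90.0) [array([1.045, 0.029]), array([ 1.046, -0.492]), array([ 0.942, -0.484]), array([0.942, 0.029])]
yellow
((307.1352844238281, 265.2411804199219), (38.3482551574707, 27.150564193725586), 4.398705005645752)
((234.0, 213.0), (32.0, 14.0), 90.0)
((170.5, 213.5), (33.0, 19.0), 90.0)
((448.5, 78.5), (57.0, 49.0), 90.0)
blue
((72.1193618774414, 280.7833557128906), (91.02049255371094, 70.75148010253906), 79.04593658447266) [0.377 0.624 0.   ]
((443.6954040527344, 212.73605346679688), (25.64893913269043, 15.389362335205078), 85.91438293457031) [ 0.543 -0.353  0.   ]
((351.5, 207.5), (39.0, 17.0), 90.0) [ 0.56  -0.104  0.   ]
((442.0, 189.5), (7.0, 14.0), 90.0) [ 0.607 -0.352  0.   ]
((67.0, 186.0), (44.0, 56.0), 90.0) [0.626 0.655 0.   ]
((156.5145263671875, 94.04806518554688), (68.45518493652344, 91.74458312988281), 87.20729064941406) [0.883 0.431 0.   ]
((539.5, 78.0), (56.0, 53.0), 90.0) [ 0.928 -0.652  0.   ]
black
[232.83  266.299] ((5.153750419616699, 49.004798889160156), 76.37300109863281) (59, 79, 49, 16)
[229.712 248.88 ] ((3.1844069957733154, 48.50354766845703), 76.4295654296875) (56, 62, 48, 14)
[198.  213.5] ((29.0, 68.0), 90.0) (14, 19, 69, 30)
[265.236 211.522] ((59.287960052490234, 25.40912628173828), 77.00537872314453) (109, 0, 26, 64)
```

View pics/c1.png

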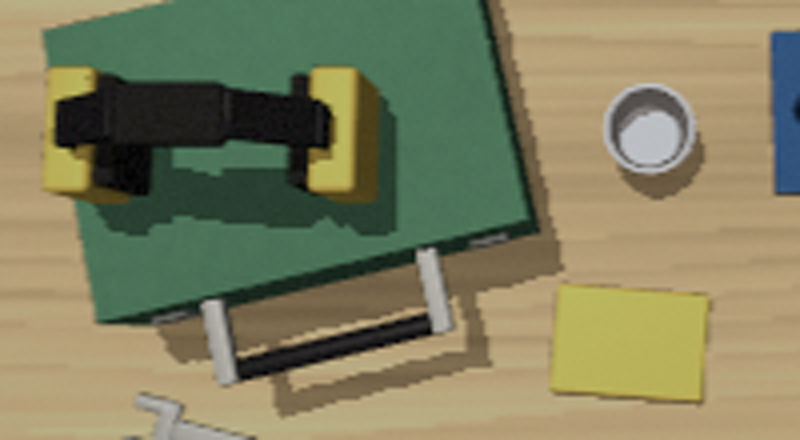

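The crop shows the crown pad spanning (108–225, 83–145), so its centre is about (191.5, 208.5) in the full image. The bar runs from (238,372) to (432,322) in the crop. The ears stand roughly along world y, while the case is yawed by about 13°.

```bash
python3 - <<'E'
from h import *
np.set_printoptions(precision=4,suppress=True)
cr=lambda u,v:(150+u/4,180+v/4)
print("crown",onz("top",cr(166.5,114.5),.27))
a,b=onz("top",cr(108,112),.27),onz("top",cr(225,117),.27);print(a,b,"len",np.linalg.norm(a-b),np.degrees(np.arctan2(*(b-a)[[1,0]])))
a,b=onz("top",cr(52,132),.18),onz("top",cr(330,132),.18)
print("cups tops?",a,b)
a,b=onz("top",cr(236,370),.107),onz("top",cr(434,322),.107);print("bar",a,b,(a+b)/2,np.linalg.norm(a-b),np.degrees(np.arctan2(*(b-a)[[1,0]])))
print("mid mask",onz("top",(232.8,266.3),.105))
# rail
im=cv2.imread("pics/top0.png"); s=cv2.imread("pics/scene0.png")
g=cv2.inRange(cv2.cvtColor(im,cv2.COLOR_BGR2HSV)[185:215,355:440],(0,0,90),(180,60,255))
for u in range(5,85,12): 
    w=np.flatnonzero(g[:,u]);print(355+u,185+w.mean() if len(w) else None,len(w),onz("top",(355+u,185+w.mean()),.173) if len(w) else None)
for uv in((343,172),(352,190),(460,197)): print(uv,onz("top",uv,.165))
cv2.imwrite("pics/c2.png",np.vstack([cv2.resize(im[170:240,330:480],(800,373),interpolation=cv2.INTER_CUBIC)[:290],cv2.resize(s[110:240,260:400],(334,310),interpolation=cv2.INTER_CUBIC) .repeat(1,1) if 0 else np.hstack([cv2.resize(s[110:235,260:400],(347,310),interpolation=cv2.INTER_CUBIC),cv2.resize(s[215:365,200:320],(248,310),interpolation=cv2.INTER_CUBIC),np.zeros((310,205,3),np.uint8)])]))
E
```

```text
crown [0.5256 0.2489 0.27  ]
[0.5272 0.2786 0.27  ] [0.524  0.2193 0.27  ] len 0.059370723864740106 -93.10614687053005
cups tops? [0.5284 0.3372 0.18  ] [0.5266 0.1822 0.18  ]
bar [0.3943 0.2483 0.107 ] [0.4208 0.1318 0.107 ] [0.4076 0.19   0.107 ] 0.11945559440250585 -77.20068619994396
mid mask [0.408  0.1928 0.105 ]
360 197.0 5 [ 0.5612 -0.1074  0.173 ]
372 198.0 7 [ 0.5586 -0.135   0.173 ]
384 197.5 6 [ 0.5595 -0.1628  0.173 ]
396 197.5 6 [ 0.5592 -0.1905  0.173 ]
408 197.0 7 [ 0.5601 -0.2184  0.173 ]
420 197.0 7 [ 0.5598 -0.2462  0.173 ]
432 196.5 6 [ 0.5607 -0.2742  0.173 ]
(343, 172) [ 0.622  -0.0702  0.165 ]
(352, 190) [ 0.5791 -0.0902  0.165 ]
(460, 197) [ 0.5601 -0.3422  0.165 ]
```

View pics/c2.png

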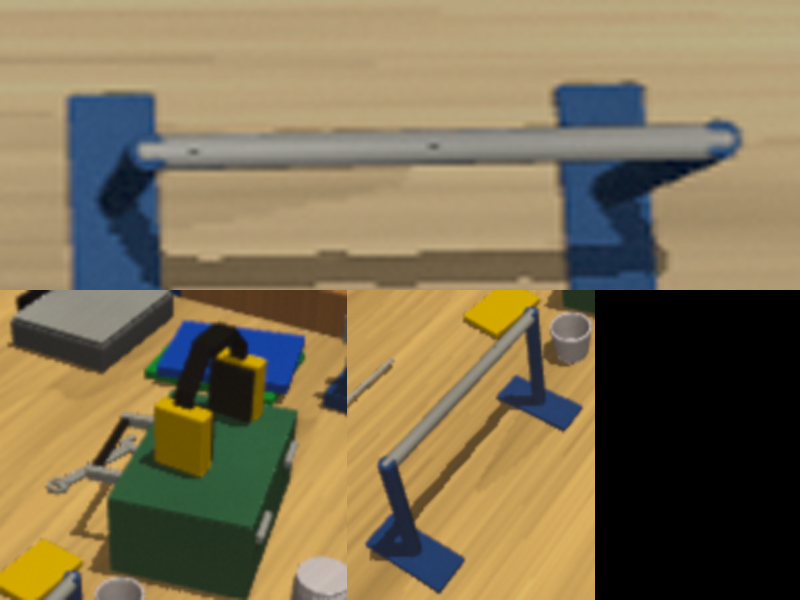

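{"api": "arm_command", "payload": {
  "targets": [
    [[0,0,0.1,1,1,3.5,1],[0,0,0.2,3,3,6.5,1],[0,0,0.3,5,5.5,9,1],[0,0,0.4,7,8.5,11,1],[0,0,0.5,9,11.5,13,1],[0,0,0.6,11,14.5,14.5,1],[0,0,0.7,13,17.5,16,1],[0,0,0.8,15,21,17,1]]
  ]
}}

```text
clock: 0.77
tool_pos: [0.4003, -0.4161, 0.3616]
orientation: [-180.0, -0.0, -112.2]
force: [1.5, 0.5, 0.5]
opening: 0.0872
```

{"api": "arm_command", "payload": {
  "targets": [
    [[0,0,0.05,1,4,0,1],[0,0,0.1,2,8,0,1],[0,0,0.15,3,12,0,1],[0,0,0.2,4,16,0,1],[0,0,0.25,5,20,0,1],[0,0,0.3,6,24,0,1],[0,0,0.34,6.5,28,0,1],[0,0,0.34,7,32,0,1]]
  ]
}}

```text
clock: 1.43
tool_pos: [0.4693, -0.0951, 0.3602]
orientation: [180.0, 0.0, -92.8]
force: [0.9, -0.1, 0.5]
opening: 0.0875
```

{"api": "arm_command", "payload": {
  "targets": [
    [[0,0,0,1,4,0,1],[0,0,0,2,8,0,1],[0,0,0,3,12,0,1],[0,0,0,3.5,16,0,1],[0,0,0,4,20,0,0.75],[0,0,0,4.5,24,0,0.75],[0,0,0,5,28,0,0.75],[0,0,0,5.3,31,0,0.75]]
  ]
}}

```text
clock: 2.1
tool_pos: [0.5223, 0.2158, 0.3598]
orientation: [180.0, -0.0, -92.9]
force: [0.0, -1.0, 0.6]
opening: 0.068
```

{"api": "arm_command", "payload": {
  "targets": [
    [[0,0,0,0.3,3.3,0,0.75],[0,0,0,0.3,3.3,0,0.75]]
  ]
}}

```text
clock: 2.27
tool_pos: [0.5254, 0.2506, 0.3582]
orientation: [179.9, -0.1, -92.8]
force: [-0.5, -0.4, -0.0]
opening: 0.0661
```

```bash
python3 - <<'E'
from h import *
m=ctrl.camera_model("wrist");o=ctrl.get_obs();im=ctrl.snapshot("wrist");cv2.imwrite("pics/w1.png",im)
np.save("w1.npy",m,allow_pickle=True);print(m,o["tool_pos"],o["orientation"],o["opening"])
E
```

```text
{'K': array([[309.70691629,   0.        , 318.32241383],
       [  0.        , 309.70691629, 198.97196735],
       [  0.        ,   0.        ,   1.        ]]), 'xyz': array([0.52206598, 0.18151637, 0.55166979]), 'rotation': array([-1.48936607e+01, -1.35350133e-01,  1.77169269e+02])} [0.52540531 0.25056973 0.35823955] [ 1.79859827e+02 -6.91741706e-02 -9.28010742e+01] 0.0660826889951054
```

View pics/w1.png

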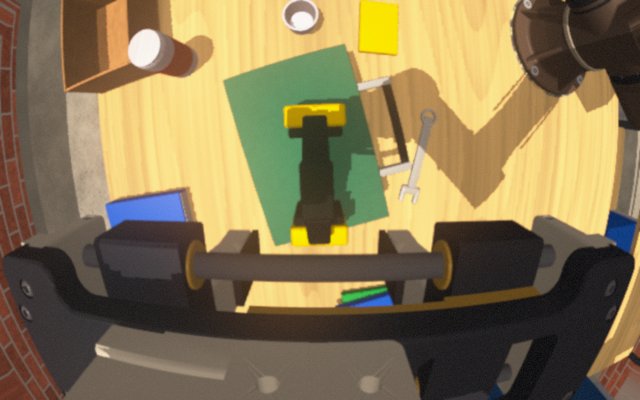

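The wrist view shows the crown pad at about cols 301–334 and rows 158–203, and the yellow cups at (315,116) and (319,235). The handle bar runs from (388,86) to (404,163).

```bash
python3 - <<'E'
from h import *
np.set_printoptions(precision=4,suppress=True)
m=np.load("w1.npy",allow_pickle=True).item();im=cv2.imread("pics/w1.png")
g=cv2.cvtColor(im,cv2.COLOR_BGR2HSV)
for r in range(148,215,5):
    w=np.flatnonzero(g[r,285:350,2]<60)+285; print(r,w.min(),w.max(),onz("wrist",(w.min()-.5,r),.268,m)[:2],onz("wrist",(w.max()+.5,r),.268,m)[:2])
for c in blobs(im[90:250,270:360],(20,120,80),(35,255,255),40): b=np.array(cv2.minAreaRect(c)[0])+[270,90];print("yel",b)
a=onz("wrist",(388,86),.107,m);b=onz("wrist",(404,163),.107,m);print("bar",a,b,np.linalg.norm(a-b),(a+b)/2,np.degrees(np.arctan2(*(a-b)[[1,0]])))
E
```

```text
148 303 328 [0.5372 0.2079] [0.5134 0.2091]
153 303 328 [0.5375 0.2125] [0.5136 0.2137]
158 303 328 [0.5378 0.2172] [0.5138 0.2184]
163 301 331 [0.5399 0.2217] [0.5113 0.2232]
168 301 332 [0.5402 0.2264] [0.5105 0.2279]
173 301 332 [0.5404 0.2311] [0.5107 0.2326]
178 301 332 [0.5407 0.2358] [0.5109 0.2373]
183 303 332 [0.5392 0.2407] [0.5111 0.2421]
188 302 332 [0.5404 0.2455] [0.5113 0.2469]
193 303 333 [0.5397 0.2503] [0.5105 0.2518]
198 306 326 [0.5372 0.2553] [0.5173 0.2563]
203 311 338 [0.5328 0.2605] [0.5061 0.2618]Traceback (most recent call last):
  File "<stdin>", line 6, in <module>
    return umr_minimum(a, axis, None, out, keepdims, initial, where)
ValueError: zero-size array to reduction operation minimum which has no identity
```

The two views agree that the crown is at (0.526, 0.248) with z about 0.27. Next I'll descend so the tips are 10 mm below the crown top, then grip.

{"api": "arm_command", "payload": {
  "targets": [
    [[0,0,0,0,-0.2,-3,0.75],[0,0,0,0,-0.2,-6,0.75],[0,0,0,0,-0.2,-8,0.75],[0,0,0,0,-0.2,-9,0.75],[0,0,0,0,-0.2,-10,0.75],[0,0,0,0,-0.2,-10,0.75],[0,0,0,0,-0.2,-10,0.75]]
  ]
}}

```text
clock: 2.9
tool_pos: [0.526, 0.2437, 0.2612]
orientation: [-180.0, 0.0, -93.0]
force: [0.3, 0.6, 0.3]
opening: 0.0659
```

{"api": "arm_command", "payload": {
  "targets": [
    [[0,0,0,0,0,0,0],[0,0,0,0,0,0,0],[0,0,0,0,0,0,0],[0,0,0,0,0,0,0],[0,0,0,0,0,0,0],[0,0,0,0,0,0,0]]
  ]
}}

```text
clock: 3.4
tool_pos: [0.5256, 0.2439, 0.2607]
orientation: [-180.0, 0.0, -93.0]
force: [-0.8, 0.5, 0.7]
opening: 0.0313
```

{"api": "arm_command", "payload": {
  "targets": [
    [[0,0,0,0,0,0.5,0],[0,0,0,0,0,1.5,0],[0,0,0,0,0,3,0],[0,0,0,0,0,5,0],[0,0,0,0,0,7,0],[0,0,0,0,0,9,0],[0,0,0,0,0,10,0],[0,0,0,0,0,10.5,0]]
  ]
}}

```text
clock: 4.07
tool_pos: [0.5262, 0.2442, 0.3679]
orientation: [-179.9, 0.1, -93.0]
force: [0.4, -0.5, 0.1]
opening: 0.0003
```

```bash
python3 - <<'E'
from h import *
o=ctrl.get_obs();print(o["tool_pos"],o["force"],o["opening"],o["joint_pos"])
s=ctrl.snapshot("scene");cv2.imwrite("pics/s1.png",s[60:300,200:520])
E
```

```text
[0.52617712 0.24416368 0.367922  ] [ 0.36090709 -0.47564757  0.06272948] 0.0002886930998847921 [ 4.42220056e+01  7.88905264e+00  6.31460510e+00  2.75525789e-02
 -8.82359640e+01 -4.71999469e+01]
```

View pics/s1.png

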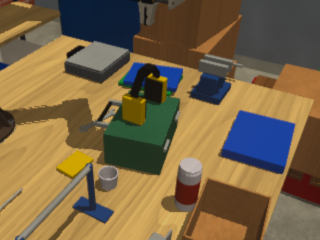

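The lift came away empty: the ears still stand on the lid, with yellow cups at about (133,107) and (157,88) in the crop. The fingers had been at 31 mm and were probably still closing or slipping. I'll reopen, re-measure by mask and grip longer and slightly deeper.

{"api": "arm_command", "payload": {
  "targets": [
    [[0,0,0,0,0,0,0.75],[0,0,0,0,0,0,0.75],[0,0,0,0,0,0,0.75],[0,0,0,0,0,0,0.75],[0,0,0,0,0,0,0.75],[0,0,0,0,0,0,0.75],[0,0,0,0,0,0,0.75],[0,0,0,0,0,0,0.75]]
  ]
}}

```text
clock: 4.78
tool_pos: [0.5256, 0.2438, 0.3654]
orientation: [180.0, -0.0, -93.0]
force: [-0.4, -0.7, 0.8]
opening: 0.0479
```

```bash
python3 - <<'E'
from h import *
np.set_printoptions(precision=4,suppress=True)
m=ctrl.camera_model("wrist");o=ctrl.get_obs();im=ctrl.snapshot("wrist");cv2.imwrite("pics/w2.png",im)
print(o["tool_pos"],o["opening"])
g=cv2.cvtColor(im,cv2.COLOR_BGR2HSV)
for r in range(140,226,5):
    w=np.flatnonzero(g[r,285:355,2]<60)+285
    if len(w): print(r,w.min(),w.max(),onz("wrist",(w.min()-.5,r),.268,m)[:2],onz("wrist",(w.max()+.5,r),.268,m)[:2])
for c in blobs(im[60:260,250:380],(20,120,80),(35,255,255),40): b=np.array(cv2.minAreaRect(c)[0])+[250,60];print("yel",b)
t=ctrl.snapshot("top");d=cv2.absdiff(t,cv2.imread("pics/top0.png"));cv2.imwrite("pics/t2.png",t)
for c in blobs(t[150:280,150:260],(22,120,80),(35,255,255),40): print(cv2.minAreaRect(c))
cv2.imwrite("pics/w2c.png",cv2.resize(im[80:260,240:400],None,fx=3,fy=3,interpolation=cv2.INTER_CUBIC))
E
```

```text
[0.5256 0.2438 0.3654] 0.04786991174113713
140 297 339 [0.543 0.194] [0.5028 0.1961]
145 305 327 [0.5358 0.1992] [0.5143 0.2003]
150 305 328 [0.5361 0.2039] [0.5136 0.2051]
155 305 328 [0.5364 0.2087] [0.5138 0.2099]
160 305 328 [0.5367 0.2134] [0.514  0.2146]
165 304 329 [0.5379 0.2182] [0.5133 0.2195]
170 302 332 [0.5401 0.2229] [0.5107 0.2244]
175 303 332 [0.5395 0.2277] [0.5109 0.2293]
180 302 332 [0.5407 0.2326] [0.5111 0.2341]
185 303 332 [0.5401 0.2375] [0.5113 0.239 ]
190 304 332 [0.5394 0.2425] [0.5115 0.244 ]
195 305 333 [0.5388 0.2475] [0.5107 0.249 ]
200 319 327 [0.5255 0.2532] [0.5168 0.2537]
205 332 339 [0.5131 0.259 ] [0.5053 0.2594]
210 335 340 [0.5103 0.2642] [0.5044 0.2645]
215 338 339 [0.5076 0.2696] [0.5056 0.2697]
yel [326.9408 234.858 ]
yel [314.962  120.7584]
yel [376.5  70.5]
yel [365.3576  70.5832]
yel [256.   67.5]
((85.0, 63.5), (33.0, 16.0), 90.0)
```

View pics/w2c.png

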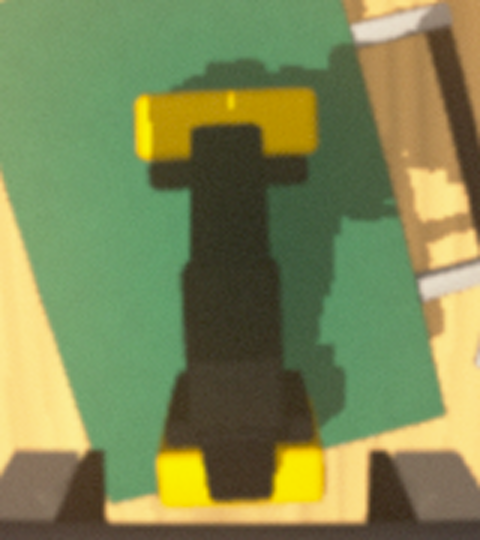

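The crop shows the ears unmoved, with the crown pad at crop cols 185–285 starting at row 260. The fingers travel only 70 mm/s, so the first lift began before they had closed. Retrying with longer closing.

{"api": "arm_command", "payload": {
  "targets": [
    [[0,0,0,0,0.4,-3,0.75],[0,0,0,0,0.4,-6,0.75],[0,0,0,0,0.4,-8.5,0.75],[0,0,0,0,0.4,-10,0.75],[0,0,0,0,0.4,-10.6,0.75],[0,0,0,0,0.4,-10.6,0.75],[0,0,0,0,0.4,-10.6,0]]
  ]
}}

```text
clock: 5.47
tool_pos: [0.5261, 0.248, 0.2604]
orientation: [-179.9, 0.0, -93.0]
force: [0.1, 0.4, 0.6]
opening: 0.0629
```

{"api": "arm_command", "payload": {
  "targets": [
    [[0,0,0,0,0,0,0],[0,0,0,0,0,0,0],[0,0,0,0,0,0,0],[0,0,0,0,0,0,0],[0,0,0,0,0,0,0],[0,0,0,0,0,0,0],[0,0,0,0,0,0,0],[0,0,0,0,0,0,0]]
  ]
}}

```text
clock: 6.13
tool_pos: [0.5256, 0.2478, 0.2595]
orientation: [180.0, -0.0, -93.0]
force: [0.5, 0.1, -0.4]
opening: 0.0115
```

{"api": "arm_command", "payload": {
  "targets": [
    [[0,0,0,0,0,0,0],[0,0,0,0,0,0.5,0],[0,0,0,0,0,1,0],[0,0,0,0,0,2,0],[0,0,0,0,0,2,0]]
  ]
}}

```text
clock: 6.55
tool_pos: [0.5266, 0.2483, 0.2822]
orientation: [-179.8, 0.1, -93.0]
force: [0.5, -0.7, 1.0]
opening: 0.0007
```

```bash
python3 - <<'E'
from h import *
s=ctrl.snapshot("scene");cv2.imwrite("pics/s2full.png",s);t=ctrl.snapshot("top");cv2.imwrite("pics/t3full.png",t)
a=cv2.resize(s[70:230,280:400],(480,640)[::1],interpolation=cv2.INTER_CUBIC)
a=cv2.resize(s[90:230,290:390],(400,560),interpolation=cv2.INTER_CUBIC)
b=cv2.resize(cv2.imread("pics/scene0.png")[90:230,290:390],(400,560),interpolation=cv2.INTER_CUBIC)
cv2.imwrite("pics/s2.png",np.hstack([a,b]))
E
```

```text
(no output)
```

View pics/s2.png

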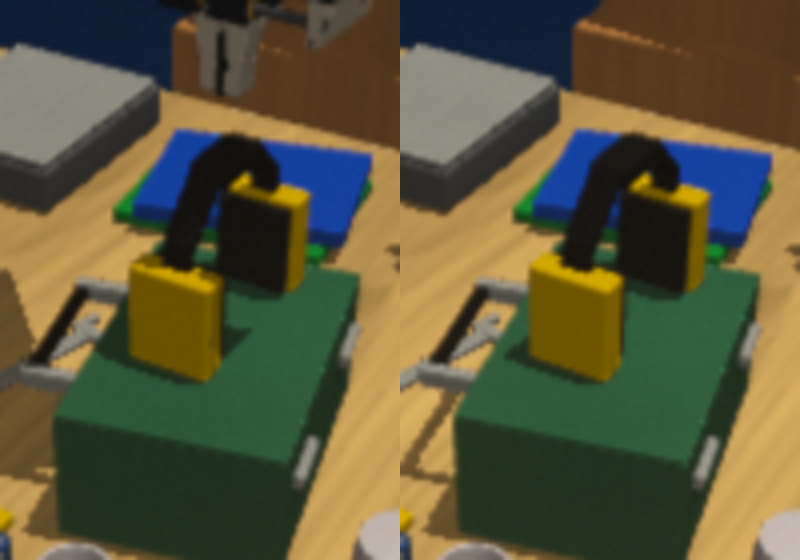

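The fingertips, at crop (235,97), sit visibly above the crown top at about (240,140). I'll check the calibration against the fingertips.

```bash
python3 - <<'E'
from h import *
np.set_printoptions(precision=4,suppress=True)
def proj(n,p):
    m=ctrl.camera_model(n);q=R.from_euler("xyz",m["rotation"],degrees=True).inv().apply(np.array(p)-m["xyz"]);K=m["K"]
    return np.array([K[0,0]*q[0]/-q[2]+K[0,2],K[1,1]*-q[1]/-q[2]+K[1,2]])
o=ctrl.get_obs();print(o["tool_pos"])
print("TCP",proj("scene",o["tool_pos"]),"crown .27",proj("scene",[.5256,.2489,.27]))
for p in([.597,.372,.12],[.656,.112,.12],[.473,.07,.12],[.417,.324,.12]): print("lid corner",proj("scene",p))
print("bar",proj("scene",(.3943,.2483,.1)),proj("scene",(.4208,.1318,.1)))
c=lambda u,v:(290+u/4,90+v/4)
# crown top mid: scene right-img (640-400=240,135)
print(two("scene",c(234,142),"top",(191.6,208.6)))
# lid corner near (x-,y- front) scene crop (57,415) & top crop (530,222)
print("lid corner z",two("scene",c(57,415),"top",(150+97/4,180+322/4)),two("scene",c(57,415),"top",(150+530/4,180+220/4)),two("scene",c(283,460),"top",(283,235)))
# bar ends
print("bar",two("scene",c(30,360),"top",(150+434/4,180+322/4)),two("scene",c(80,292),"top",(150+236/4,180+370/4)))
E
```

```text
[0.5259 0.2481 0.2803]
TCP [345.2795 124.8877] crown .27 [345.2083 127.8941]
lid corner [379.736  157.7649]
lid corner [361.0262 206.3103]
lid corner [299.4527 193.9351]
lid corner [326.6528 150.1325]
bar [309.6999 163.4766] [296.9781 183.3392]
(array([0.5294, 0.2507, 0.2764]), np.float64(0.0110938964190247))
lid corner z (array([ 0.3812,  0.335 , -0.0683]), np.float64(0.13155716949972937)) (array([0.4824, 0.0759, 0.1198]), np.float64(0.006448932106499397)) (array([0.5594, 0.1164, 0.0758]), np.float64(0.17262306903828073))
bar (array([0.4218, 0.132 , 0.1131]), np.float64(0.002839157481254378)) (array([0.3944, 0.2498, 0.1011]), np.float64(0.0003755233848427572))
```

The scene's calibration fits the case and crown to a few px. The fingertips, however, show about 8 px higher than the reported TCP, so the real tips sit some 2–3 cm above the reading. I'll find the offset by touch, lowering the shut fingers onto the crown in small steps.

{"api": "arm_command", "payload": {
  "targets": [
    [[0,0,0,0,0,-1,0],[0,0,0,0,0,-2,0],[0,0,0,0,0,-2.2,0],[0,0,0,0,0,-2.2,0],[0,0,0,0,0,-2.2,0]]
  ]
}}

```text
clock: 7.07
tool_pos: [0.5255, 0.2476, 0.2569]
orientation: [180.0, -0.1, -93.0]
force: [-0.3, 0.3, 0.3]
opening: 0.0003
```

{"api": "arm_command", "payload": {
  "targets": [
    [[0,0,0,0,0,-0.2,0],[0,0,0,0,0,-0.4,0],[0,0,0,0,0,-0.4,0]]
  ]
}}

```text
clock: 7.32
tool_pos: [0.5255, 0.2479, 0.2532]
orientation: [180.0, -0.0, -93.0]
force: [-0.4, -0.0, -0.1]
opening: 0.0005
```

{"api": "arm_command", "payload": {
  "targets": [
    [[0,0,0,0,0,-0.2,0],[0,0,0,0,0,-0.3,0],[0,0,0,0,0,-0.3,0]]
  ]
}}

```text
clock: 7.57
tool_pos: [0.5255, 0.2478, 0.2502]
orientation: [180.0, -0.0, -93.0]
force: [-0.1, -0.5, -0.6]
opening: 0.0008
```

{"api": "arm_command", "payload": {
  "targets": [
    [[0,0,0,0,0,-0.2,0],[0,0,0,0,0,-0.3,0],[0,0,0,0,0,-0.3,0]]
  ]
}}

```text
clock: 7.82
tool_pos: [0.5255, 0.2478, 0.2472]
orientation: [180.0, -0.0, -93.0]
force: [-0.8, 0.3, 0.6]
opening: 0.0004
```

{"api": "arm_command", "payload": {
  "targets": [
    [[0,0,0,0,0,-0.2,0],[0,0,0,0,0,-0.3,0],[0,0,0,0,0,-0.3,0]]
  ]
}}

```text
clock: 8.07
tool_pos: [0.5254, 0.2478, 0.2441]
orientation: [180.0, -0.0, -93.0]
force: [0.2, -0.9, 0.0]
opening: 0.0006
```

{"api": "arm_command", "payload": {
  "targets": [
    [[0,0,0,0,0,-0.2,0],[0,0,0,0,0,-0.3,0],[0,0,0,0,0,-0.3,0]]
  ]
}}

```text
clock: 8.32
tool_pos: [0.5254, 0.2478, 0.2411]
orientation: [180.0, -0.0, -93.0]
force: [-0.0, 0.1, 0.2]
opening: 0.0004
```

```bash
python3 - <<'E'
from h import *
o=ctrl.get_obs();print(o["tool_pos"],o["force"])
s=ctrl.snapshot("scene");cv2.imwrite("pics/s3full.png",s)
cv2.imwrite("pics/s3.png",cv2.resize(s[90:190,300:400],(600,600),interpolation=cv2.INTER_CUBIC))
E
```

```text
[0.52544678 0.24778062 0.24114261] [-0.01554685  0.0924789   0.22674976]
```

View pics/s3.png

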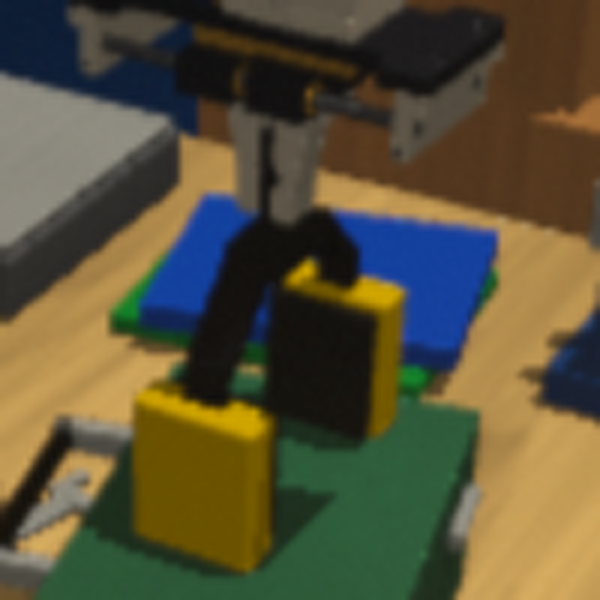

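The tips, at crop (285,222), are now just at the crown top with the TCP reading 0.241, so the offset is about 28–30 mm. A few more small steps should give contact.

{"api": "arm_command", "payload": {
  "targets": [
    [[0,0,0,0,0,-0.2,0],[0,0,0,0,0,-0.2,0],[0,0,0,0,0,-0.2,0]]
  ]
}}

```text
clock: 8.62
tool_pos: [0.5255, 0.2478, 0.2393]
orientation: [180.0, -0.0, -93.0]
force: [-0.2, 1.0, -0.1]
opening: 0.0003
```

{"api": "arm_command", "payload": {
  "targets": [
    [[0,0,0,0,0,-0.2,0],[0,0,0,0,0,-0.2,0],[0,0,0,0,0,-0.2,0]]
  ]
}}

```text
clock: 8.87
tool_pos: [0.5255, 0.2478, 0.2373]
orientation: [180.0, -0.0, -93.0]
force: [-0.3, -0.6, -0.2]
opening: 0.0005
```

{"api": "arm_command", "payload": {
  "targets": [
    [[0,0,0,0,0,-0.2,0],[0,0,0,0,0,-0.2,0],[0,0,0,0,0,-0.2,0]]
  ]
}}

```text
clock: 9.12
tool_pos: [0.5255, 0.2478, 0.2353]
orientation: [180.0, -0.0, -93.0]
force: [0.3, -0.6, -0.2]
opening: 0.0005
```

{"api": "arm_command", "payload": {
  "targets": [
    [[0,0,0,0,0,-0.2,0],[0,0,0,0,0,-0.2,0],[0,0,0,0,0,-0.2,0]]
  ]
}}

```text
clock: 9.37
tool_pos: [0.5261, 0.248, 0.2342]
orientation: [-179.9, 0.0, -93.0]
force: [-0.3, -0.5, 5.9]
opening: 0.0009
```

Contact: 5.9 N at a reading of 0.234, so the fingertips are about 35 mm above the reported TCP (tip z = reading + 0.0355). Next I'll back up, open, descend to 10 mm below contact, and grip fully.

{"api": "arm_command", "payload": {
  "targets": [
    [[0,0,0,0,0,1.5,0.7],[0,0,0,0,0,1.5,0.7],[0,0,0,0,0,1.5,0.7],[0,0,0,0,0,1.5,0.7],[0,0,0,0,0,1.5,0.7],[0,0,0,0,0,1.5,0.7],[0,0,0,0,0,1.5,0.7],[0,0,0,0,0,1.5,0.7]]
  ]
}}

```text
clock: 10.03
tool_pos: [0.5255, 0.2478, 0.2481]
orientation: [180.0, -0.0, -93.0]
force: [-0.2, 0.1, -0.8]
opening: 0.0485
```

{"api": "arm_command", "payload": {
  "targets": [
    [[0,0,0,0,0,0,0.7],[0,0,0,0,0,0,0.7],[0,0,0,0,0,-0.8,0.7],[0,0,0,0,0,-1.6,0.7],[0,0,0,0,0,-2.2,0.7],[0,0,0,0,0,-2.5,0.7],[0,0,0,0,0,-2.5,0.7],[0,0,0,0,0,-2.5,0]]
  ]
}}

```text
clock: 10.7
tool_pos: [0.5256, 0.2478, 0.2232]
orientation: [180.0, -0.0, -93.0]
force: [0.4, 0.5, 0.9]
opening: 0.0587
```

{"api": "arm_command", "payload": {
  "targets": [
    [[0,0,0,0,0,0,0],[0,0,0,0,0,0,0],[0,0,0,0,0,0,0],[0,0,0,0,0,0,0],[0,0,0,0,0,0,0],[0,0,0,0,0,0,0],[0,0,0,0,0,0,0],[0,0,0,0,0,0,0]]
  ]
}}

```text
clock: 11.37
tool_pos: [0.5258, 0.2479, 0.2237]
orientation: [-180.0, 0.0, -93.0]
force: [0.3, 0.1, 1.7]
opening: 0.0319
```

{"api": "arm_command", "payload": {
  "targets": [
    [[0,0,0,0,0,0,0],[0,0,0,0,0,0.5,0],[0,0,0,0,0,1.5,0],[0,0,0,0,0,3,0],[0,0,0,0,0,5,0],[0,0,0,0,0,7,0],[0,0,0,0,0,9,0],[0,0,0,0,0,10.5,0]]
  ]
}}

```text
clock: 12.03
tool_pos: [0.5258, 0.2478, 0.331]
orientation: [-179.9, 0.0, -93.0]
force: [0.8, -0.2, -0.3]
opening: 0.032
```

{"api": "arm_command", "payload": {
  "targets": [
    [[0,0,0,0,0,0.5,0],[0,0,0,0,0,0.5,0]]
  ]
}}

```text
clock: 12.2
tool_pos: [0.526, 0.2482, 0.3351]
orientation: [-179.9, 0.1, -93.0]
force: [-0.2, 0.2, -2.5]
opening: 0.0314
```

The ears are held (opening 32 mm, about 2.5 N of weight). Carrying them to the rail now, turning −88° on the way.

{"api": "arm_command", "payload": {
  "targets": [
    [[0,0,-0.03,0,-0.6,0,0],[0,0,-0.1,0,-2,0,0],[0,0,-0.17,0.3,-4,0,0],[0,0,-0.25,0.6,-6.3,0,0],[0,0,-0.33,0.9,-8.6,0,0],[0,0,-0.41,1.2,-11,0,0],[0,0,-0.49,1.5,-13.4,0,0],[0,0,-0.57,1.6,-15.8,0,0]]
  ]
}}

```text
clock: 12.87
tool_pos: [0.5409, 0.0883, 0.3318]
orientation: [179.9, -0.1, -126.0]
force: [-0.0, 0.2, -2.3]
opening: 0.0316
```

{"api": "arm_command", "payload": {
  "targets": [
    [[0,0,-0.08,0.1,-2.4,0,0],[0,0,-0.16,0.2,-4.8,0,0],[0,0,-0.24,0.3,-7.2,0,0],[0,0,-0.32,0.4,-9.6,0,0],[0,0,-0.4,0.6,-12,0,0],[0,0,-0.48,0.8,-14.4,0,0],[0,0,-0.56,1,-16.8,0,0],[0,0,-0.64,1.2,-19.2,0,0]]
  ]
}}

```text
clock: 13.53
tool_pos: [0.5526, -0.1036, 0.332]
orientation: [180.0, -0.1, -162.6]
force: [-0.3, -0.6, -2.0]
opening: 0.0319
```

{"api": "arm_command", "payload": {
  "targets": [
    [[0,0,-0.08,0.1,-2.4,0,0],[0,0,-0.16,0.2,-4.8,0,0],[0,0,-0.24,0.3,-7.2,0,0],[0,0,-0.3,0.4,-9.4,0,0],[0,0,-0.32,0.5,-11.2,0,0],[0,0,-0.32,0.5,-12.2,0,0],[0,0,-0.32,0.5,-12.4,0,0],[0,0,-0.32,0.5,-12.4,0,0]]
  ]
}}

```text
clock: 14.2
tool_pos: [0.558, -0.2265, 0.3323]
orientation: [180.0, -0.1, 179.3]
force: [-0.4, 0.2, -2.6]
opening: 0.0315
```

```bash
python3 - <<'E'
from h import *
o=ctrl.get_obs();print(o["tool_pos"],o["force"],o["orientation"],o["clock"])
s=ctrl.snapshot("scene");cv2.imwrite("pics/s4full.png",s)
w=ctrl.snapshot("wrist");cv2.imwrite("pics/w4full.png",w)
cv2.imwrite("pics/s4.png",np.hstack([cv2.resize(s[120:370,130:350],(440,500)),cv2.resize(w[50:250,250:390],(350,500))]))
E
```

```text
[ 0.55795413 -0.2265423   0.33228704] [-0.37014829  0.17257278 -2.61989419] [ 1.79972462e+02 -1.09756393e-01  1.79285315e+02] 14.2
```

View pics/s4.png

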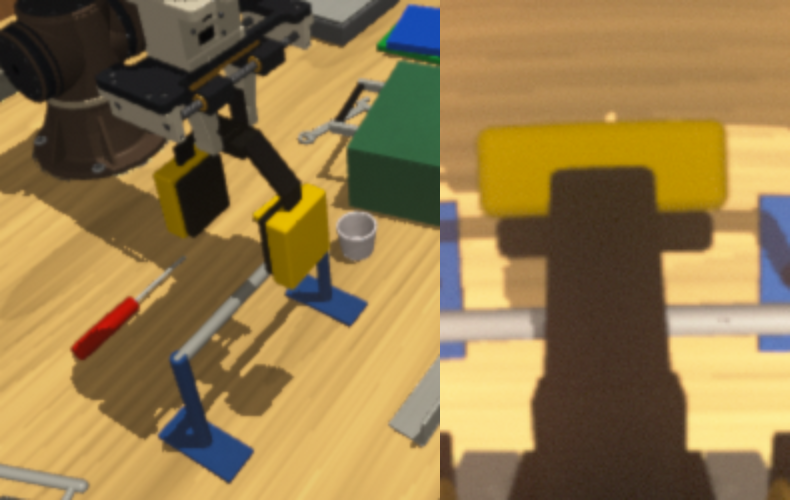

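The left part shows the ears held above the rail with a cup on either side. In the wrist part the rail is at crop row 322 (full row about 179) and the crown pad starts at crop row 375 (full row about 200). I'll compute the offset across the rail.

```bash
python3 - <<'E'
from h import *
np.set_printoptions(precision=4,suppress=True)
m=ctrl.camera_model("wrist");print(m["xyz"],m["rotation"])
w=cv2.imread("pics/w4full.png")
for u in (266,280,330+25,380):
    col=w[165:195,u].astype(int).sum(1); hs=cv2.cvtColor(w,cv2.COLOR_BGR2HSV)[165:195,u,1]; r=np.flatnonzero(hs<60)+165
    print(u,r.min() if len(r) else 0,r.max() if len(r) else 0, onz("wrist",(u,r.mean()),.170,m) if len(r) else "")
for z in(.34,.378): print(z,"pad start",onz("wrist",(314,200),z,m), "cup top centre", onz("wrist",(250+600*.4,50+170*.4),z-.075,m))
# scene: rail bar far/near ends & check of plane
print(onz("top",(357.2,198.5),.165),onz("top",(465.4,196.25),.165))
print("scene rail ends",onz("scene",(130+180/2,120+357/2),.167),onz("scene",(130+323/2,120+245/2),.167))
E
```

```text
[ 0.4888 -0.2251  0.5264] [-14.9055  -0.0447  89.34  ]
266 175 184 [ 0.5591 -0.2875  0.17  ]
280 174 184 [ 0.5588 -0.2707  0.17  ]
355 173 182 [ 0.558  -0.1824  0.17  ]
380 171 190 [ 0.5587 -0.1524  0.17  ]
0.34 pad start [ 0.539  -0.2282  0.34  ] cup top centre [ 0.4825 -0.0654  0.265 ]
0.378 pad start [ 0.5288 -0.2275  0.378 ] cup top centre [ 0.4834 -0.0886  0.303 ]
[ 0.559  -0.1018  0.165 ] [ 0.5618 -0.355   0.165 ]
scene rail ends [ 0.5607 -0.3484  0.167 ] [ 0.5959 -0.1427  0.167 ]
```

The crown centre is at x ≈ 0.557 against the rail at ≈ 0.559, and the turn is right. Lowering onto the bar; contact is expected at a reading of about 0.146.

{"api": "arm_command", "payload": {
  "targets": [
    [[0,0,0,0.2,0,-1,0],[0,0,0,0.2,0,-3,0],[0,0,0,0.2,0,-5.5,0],[0,0,0,0.2,0,-8,0],[0,0,0,0.2,0,-10.5,0],[0,0,0,0.2,0,-13,0],[0,0,0,0.2,0,-15,0],[0,0,0,0.2,0,-16,0]]
  ]
}}

```text
clock: 14.97
tool_pos: [0.559, -0.2247, 0.1699]
orientation: [179.9, -0.2, 179.4]
force: [0.2, 0.5, -1.9]
opening: 0.0317
```

{"api": "arm_command", "payload": {
  "targets": [
    [[0,0,0,0,0,-0.8,0],[0,0,0,0,0,-1.5,0],[0,0,0,0,0,-2,0],[0,0,0,0,0,-2.2,0],[0,0,0,0,0,-2.2,0]]
  ]
}}

```text
clock: 15.38
tool_pos: [0.5608, -0.2261, 0.1517]
orientation: [-180.0, 0.0, 179.4]
force: [-0.0, -0.7, -1.5]
opening: 0.0318
```

{"api": "arm_command", "payload": {
  "targets": [
    [[0,0,0,0,0,-0.2,0],[0,0,0,0,0,-0.2,0],[0,0,0,0,0,-0.2,0]]
  ]
}}

```text
clock: 15.63
tool_pos: [0.5608, -0.2262, 0.1499]
orientation: [-180.0, 0.0, 179.4]
force: [-0.4, -0.1, -1.9]
opening: 0.0314
```

{"api": "arm_command", "payload": {
  "targets": [
    [[0,0,0,0,0,-0.2,0],[0,0,0,0,0,-0.3,0],[0,0,0,0,0,-0.3,0]]
  ]
}}

```text
clock: 15.88
tool_pos: [0.5605, -0.2261, 0.1462]
orientation: [180.0, -0.0, 179.4]
force: [0.4, 0.7, -1.7]
opening: 0.0317
```

{"api": "arm_command", "payload": {
  "targets": [
    [[0,0,0,0,0,-0.2,0],[0,0,0,0,0,-0.2,0],[0,0,0,0,0,-0.2,0]]
  ]
}}

```text
clock: 16.13
tool_pos: [0.5607, -0.2262, 0.1446]
orientation: [-180.0, 0.0, 179.4]
force: [0.0, -0.3, -1.7]
opening: 0.0321
```

{"api": "arm_command", "payload": {
  "targets": [
    [[0,0,0,0,0,-0.2,0],[0,0,0,0,0,-0.2,0],[0,0,0,0,0,-0.2,0]]
  ]
}}

```text
clock: 16.38
tool_pos: [0.561, -0.2264, 0.1443]
orientation: [-180.0, 0.1, 179.4]
force: [-4.1, 3.2, 8.9]
opening: 0.0317
```

{"api": "arm_command", "payload": {
  "targets": [
    [[0,0,0,0,0,-0.2,0],[0,0,0,0,0,-0.2,0],[0,0,0,0,0,-0.2,0]]
  ]
}}

```text
clock: 16.63
tool_pos: [0.5615, -0.2268, 0.144]
orientation: [-179.9, 0.2, 179.4]
force: [-6.7, 3.0, 19.3]
opening: 0.0314
```

The crown is seated on the bar: +19 N at 0.144, matching the expected 0.1455. I'll ease off 3 mm and release.

{"api": "arm_command", "payload": {
  "targets": [
    [[0,0,0,0,0,0.3,0],[0,0,0,0,0,0.3,0],[0,0,0,0,0,0.3,0.4],[0,0,0,0,0,0.3,0.5],[0,0,0,0,0,0.3,0.65],[0,0,0,0,0,0.3,0.65],[0,0,0,0,0,0.3,0.65],[0,0,0,0,0,0.3,0.65]]
  ]
}}

```text
clock: 17.3
tool_pos: [0.5605, -0.2261, 0.1432]
orientation: [180.0, -0.0, 179.4]
force: [-0.4, 0.1, 0.3]
opening: 0.056
```

{"api": "arm_command", "payload": {
  "targets": [
    [[0,0,0,0,0,0,0.65],[0,0,0,0,0,1,0.65],[0,0,0,0,0,3,0.65],[0,0,0,0,0,6,0.65],[0,0,0,0,0,9,0.65],[0,0,0,0,0,12,0.65],[0,0,0,0,0,15,0.65],[0,0,0,0,0,18,0.65]]
  ]
}}

```text
clock: 17.97
tool_pos: [0.5602, -0.2262, 0.3261]
orientation: [-180.0, 0.1, 179.4]
force: [0.9, -0.5, 0.3]
opening: 0.057
```

```bash
python3 - <<'E'
from h import *
np.set_printoptions(precision=4,suppress=True)
o=ctrl.get_obs();print(o["tool_pos"],o["force"],o["opening"],o["clock"])
s=ctrl.snapshot("scene");cv2.imwrite("pics/s5full.png",s)
w=ctrl.snapshot("wrist");cv2.imwrite("pics/w5full.png",w)
cv2.imwrite("pics/s5.png",np.hstack([cv2.resize(s[120:370,130:350],(440,500)),cv2.resize(w[50:250,250:390],(350,500))]))
E
```

```text
[ 0.5602 -0.2262  0.3261] [ 0.8762 -0.4853  0.2596] 0.0569848335020901 17.9667
```

View pics/s5.png

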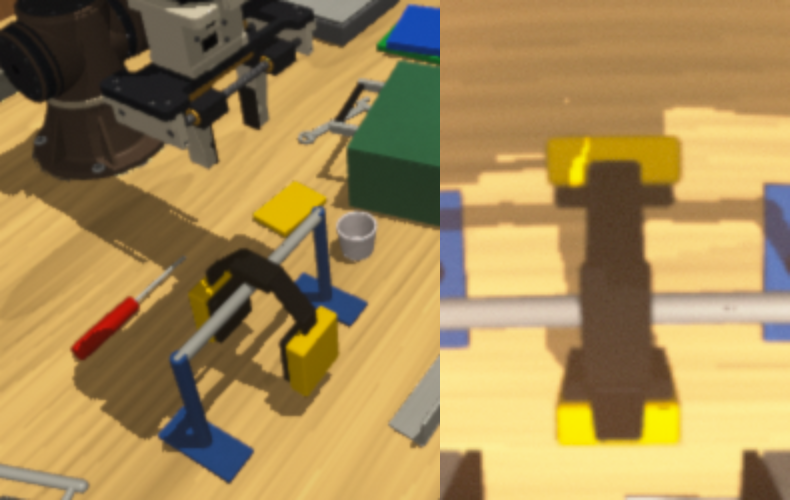

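The ears hang on the bar, with the pad at crop rows 262–350 in the wrist part and the rail crossing at row 310, so the crown is centred. Now to the handle: hover with yaw −77° and the jaws pre-set to 34 mm so the outer finger clears the lid's face.

{"api": "arm_command", "payload": {
  "targets": [
    [[0,0,0.11,-0.8,2,0,0.39],[0,0,0.22,-1.6,4.5,0,0.39],[0,0,0.33,-2.5,7,0,0.39],[0,0,0.44,-3.4,9.5,0,0.39],[0,0,0.55,-4.3,12,0,0.39],[0,0,0.66,-5.2,14.5,0,0.39],[0,0,0.77,-6.1,17,0,0.39],[0,0,0.88,-7,19.5,0,0.39]]
  ]
}}

```text
clock: 18.73
tool_pos: [0.4898, -0.0302, 0.324]
orientation: [-180.0, 0.0, -129.9]
force: [-0.8, 0.2, -0.3]
opening: 0.0348
```

{"api": "arm_command", "payload": {
  "targets": [
    [[0,0,0.11,-0.9,2.5,-1,0.39],[0,0,0.22,-1.8,5,-3,0.39],[0,0,0.33,-2.7,7.5,-5,0.39],[0,0,0.44,-3.6,10,-7,0.39],[0,0,0.55,-4.5,12.5,-9,0.39],[0,0,0.66,-5.5,15,-11,0.39],[0,0,0.77,-6.5,17.5,-13,0.39],[0,0,0.88,-7.5,20,-14.5,0.39]]
  ]
}}

```text
clock: 19.4
tool_pos: [0.4144, 0.1696, 0.1775]
orientation: [180.0, 0.0, -79.5]
force: [1.0, -0.9, 0.3]
opening: 0.034
```

{"api": "arm_command", "payload": {
  "targets": [
    [[0,0,0.045,-0.8,2,-1.5,0.39],[0,0,0.045,-0.8,2.1,-3,0.39],[0,0,0.045,-0.8,2.1,-3,0.39],[0,0,0.045,-0.8,2.1,-3,0.39]]
  ]
}}

```text
clock: 19.73
tool_pos: [0.4073, 0.1896, 0.1486]
orientation: [179.9, -0.1, -77.2]
force: [0.1, 0.5, 0.7]
opening: 0.0343
```

```bash
python3 - <<'E'
from h import *
np.set_printoptions(precision=4,suppress=True)
m=ctrl.camera_model("wrist");o=ctrl.get_obs();print(o["tool_pos"],o["orientation"],o["opening"],o["clock"])
w=ctrl.snapshot("wrist");cv2.imwrite("pics/w6.png",w);np.save("w6.npy",m)
v=cv2.cvtColor(w,cv2.COLOR_BGR2HSV)[...,2]
for c in blobs(w[:225],(0,0,0),(180,255,50),60):
    r=cv2.minAreaRect(c);b=cv2.boxPoints(r)
    print(np.round(r[0]),np.round(r[1]),round(r[2]),onz("wrist",r[0],.105,m)[:2])
t=ctrl.snapshot("top");cv2.imwrite("pics/t6.png",t)
E
```

```text
[0.4073 0.1896 0.1486] [179.9467  -0.0543 -77.1917] 0.03426168459441361 19.7333
[614. 170.] [40. 51.] 79 [0.089  0.0766]
[625. 102.] [79. 37.] 54 [ 0.0923 -0.0051]
[626.  74.] [27. 10.] 32 [ 0.0973 -0.0386]
```

```bash
python3 - <<'E'
from h import *
w=cv2.imread("pics/w6.png");t=cv2.imread("pics/t6.png")
cv2.imwrite("pics/f.png",np.hstack([cv2.resize(w[40:280,200:440],(500,500)),cv2.resize(t[120:300,300:408],(300,500))]))
E
```

```text
(no output)
```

View pics/f.png

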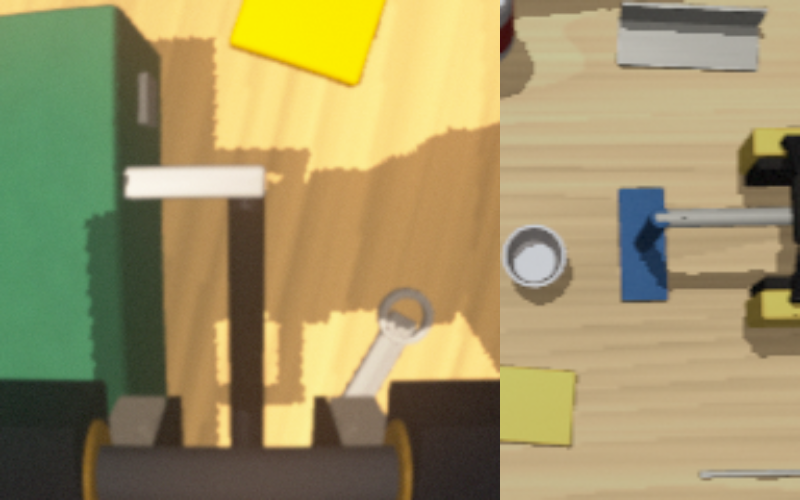

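The bar, at cols 230–264 in the crop, lies centred between the fingers (inner edges at 182 and 315) and parallel to them. Descending and gripping.

{"api": "arm_command", "payload": {
  "targets": [
    [[0,0,0,0,0,-2.5,0.39],[0,0,0,0,0,-5,0.39],[0,0,0,0,0,-7,0.39],[0,0,0,0,0,-8.5,0.39],[0,0,0,0,0,-9.5,0.39],[0,0,0,0,0,-10,0.39],[0,0,0,0,0,-10,0.39]]
  ]
}}

```text
clock: 20.42
tool_pos: [0.4079, 0.1894, 0.0484]
orientation: [180.0, -0.0, -77.3]
force: [0.5, -0.4, 0.6]
opening: 0.034
```

{"api": "arm_command", "payload": {
  "targets": [
    [[0,0,0,0,0,0,0],[0,0,0,0,0,0,0],[0,0,0,0,0,0,0],[0,0,0,0,0,0,0],[0,0,0,0,0,0,0],[0,0,0,0,0,0,0],[0,0,0,0,0,0,0],[0,0,0,0,0,0,0]]
  ]
}}

```text
clock: 21.08
tool_pos: [0.4077, 0.1901, 0.0492]
orientation: [-180.0, 0.0, -77.2]
force: [-3.5, -0.4, 7.2]
opening: 0.0129
```

The opening is 12.9 mm on a 14 mm bar with a +7 N upward push, so the tips may be pinching high on the bar. I'll regrip 8 mm deeper.

{"api": "arm_command", "payload": {
  "targets": [
    [[0,0,0,0,0,0,0.39],[0,0,0,0,0,0,0.39],[0,0,0,0,0,0,0.39],[0,0,0,0,0,0,0.39],[0,0,0,0,0,-0.4,0.39],[0,0,0,0,0,-0.8,0.39],[0,0,0,0,0,-0.8,0.39]]
  ]
}}

```text
clock: 21.67
tool_pos: [0.4071, 0.1894, 0.0395]
orientation: [179.9, -0.0, -77.2]
force: [-0.3, 0.3, -0.2]
opening: 0.034
```

{"api": "arm_command", "payload": {
  "targets": [
    [[0,0,0,0,0,0,0],[0,0,0,0,0,0,0],[0,0,0,0,0,0,0],[0,0,0,0,0,0,0],[0,0,0,0,0,0,0],[0,0,0,0,0,0,0],[0,0,0,0,0,0,0],[0,0,0,0,0,0,0]]
  ]
}}

```text
clock: 22.33
tool_pos: [0.4077, 0.1899, 0.0405]
orientation: [-180.0, 0.0, -77.2]
force: [-0.6, 0.6, -0.1]
opening: 0.0127
```

A clean grip with no residual force. Next is a table for the arc about the hinge (radius 225.9 mm, starting angle 5.08°).

```bash
python3 - <<'E'
import numpy as np
f=np.radians(5.08);c,s=np.cos(np.radians(12.8)),np.sin(np.radians(12.8))
P=lambda a:np.array([(np.cos(f)-np.cos(f+a))*c,(np.cos(f)-np.cos(f+a))*s,np.sin(f+a)-np.sin(f)])*22.59
for L in([0,1,3,6,10,14,18,22,26],[26,30,34,38,42,46,50,54,58],[58,61,64,67,69.5,71.5,73,74,74.5]):
    for a in L: print(a,np.round(P(np.radians(a))-P(np.radians(L[0])),2),np.round(P(np.radians(a)),2))
E
```

```text
0 [0. 0. 0.] [0. 0. 0.]
1 [0.04 0.01 0.39] [0.04 0.01 0.39]
3 [0.13 0.03 1.17] [0.13 0.03 1.17]
6 [0.32 0.07 2.34] [0.32 0.07 2.34]
10 [0.67 0.15 3.88] [0.67 0.15 3.88]
14 [1.12 0.26 5.38] [1.12 0.26 5.38]
18 [1.68 0.38 6.86] [1.68 0.38 6.86]
22 [2.33 0.53 8.28] [2.33 0.53 8.28]
26 [3.08 0.7  9.66] [3.08 0.7  9.66]
26 [0. 0. 0.] [3.08 0.7  9.66]
30 [0.84 0.19 1.32] [ 3.91  0.89 10.98]
34 [1.77 0.4  2.58] [ 4.84  1.1  12.24]
38 [2.78 0.63 3.77] [ 5.85  1.33 13.43]
42 [3.87 0.88 4.88] [ 6.94  1.58 14.54]
46 [5.03 1.14 5.91] [ 8.1   1.84 15.58]
50 [6.26 1.42 6.86] [ 9.33  2.12 16.52]
54 [7.55 1.71 7.72] [10.62  2.41 17.38]
58 [8.89 2.02 8.48] [11.97  2.72 18.14]
58 [0. 0. 0.] [11.97  2.72 18.14]
61 [1.04 0.24 0.51] [13.01  2.96 18.65]
64 [2.11 0.48 0.96] [14.08  3.2  19.1 ]
67 [3.2  0.73 1.35] [15.16  3.45 19.49]
69.5 [4.12 0.94 1.63] [16.08  3.65 19.78]
71.5 [4.86 1.1  1.83] [16.83  3.82 19.97]
73 [5.42 1.23 1.96] [17.39  3.95 20.1 ]
74 [5.8  1.32 2.04] [17.77  4.04 20.18]
74.5 [5.99 1.36 2.08] [17.96  4.08 20.22]
```

{"api": "arm_command", "payload": {
  "targets": [
    [[0,0,0,0,0,0.4,0],[0,0,0,0.1,0,1.2,0],[0,0,0,0.3,0.1,2.3,0],[0,0,0,0.7,0.2,3.9,0],[0,0,0,1.1,0.3,5.4,0],[0,0,0,1.7,0.4,6.9,0],[0,0,0,2.3,0.5,8.3,0],[0,0,0,3.1,0.7,9.7,0]]
  ]
}}

```text
clock: 23.0
tool_pos: [0.4372, 0.1965, 0.1378]
orientation: [179.9, 0.0, -77.3]
force: [-3.4, 2.7, -3.4]
opening: 0.0128
```

{"api": "arm_command", "payload": {
  "targets": [
    [[0,0,0,0.8,0.2,1.3,0],[0,0,0,1.8,0.4,2.6,0],[0,0,0,2.8,0.6,3.8,0],[0,0,0,3.9,0.9,4.9,0],[0,0,0,5,1.1,5.9,0],[0,0,0,6.2,1.4,6.8,0],[0,0,0,7.5,1.7,7.7,0],[0,0,0,8.9,2,8.5,0]]
  ]
}}

```text
clock: 23.67
tool_pos: [0.5265, 0.2165, 0.2243]
orientation: [179.9, 0.0, -77.2]
force: [-3.7, 1.1, 2.6]
opening: 0.0131
```

{"api": "arm_command", "payload": {
  "targets": [
    [[0,0,0,0,0,0,0],[0,0,0,0,0,0,0]]
  ]
}}

```text
clock: 23.83
tool_pos: [0.5277, 0.2167, 0.2245]
orientation: [-180.0, 0.0, -77.2]
force: [-7.7, 0.4, 10.9]
opening: 0.013
```

There's a mild outward reaction of about 13 N, so the tool path runs a few mm inside the true arc. I'll add about 2 mm up over the last part.

{"api": "arm_command", "payload": {
  "targets": [
    [[0,0,0,1,0.2,0.7,0],[0,0,0,2.1,0.5,1.2,0],[0,0,0,3.2,0.7,1.6,0],[0,0,0,4.1,0.9,1.8,0],[0,0,0,4.7,1.1,2,0],[0,0,0,5.1,1.2,2.1,0],[0,0,0,5.3,1.2,2.1,0],[0,0,0,5.3,1.2,2.1,0]]
  ]
}}

```text
clock: 24.5
tool_pos: [0.5811, 0.2287, 0.2442]
orientation: [-180.0, -0.0, -77.2]
force: [-1.4, -1.3, 4.8]
opening: 0.0131
```

```bash
python3 - <<'E'
from h import *
np.set_printoptions(precision=4,suppress=True)
o=ctrl.get_obs();print(o["tool_pos"],o["orientation"],o["force"],o["opening"],o["clock"])
for n in("scene","top"): cv2.imwrite(f"pics/{n}9.png",ctrl.snapshot(n))
t=cv2.imread("pics/top9.png");s=cv2.imread("pics/scene9.png");t0=cv2.imread("pics/top0.png")
for nm,im in(("top",t),("scene",s)):
  for c in blobs(im,(60,60,30),(90,255,255),150):
    r=cv2.minAreaRect(c);print(nm,np.round(r[0]),np.round(r[1]),round(r[2]),"poly",cv2.approxPolyDP(c,2.5,True)[:,0].tolist())
for c in blobs(t[150:300,330:460],(22,120,80),(35,255,255),40): print("cup",np.array(cv2.minAreaRect(c)[0])+[330,150])
E
```

```text
[0.5811 0.2287 0.2442] [-179.9506   -0.0081  -77.2283] [-1.4441 -1.2612  4.7722] 0.013075573331304694 24.5
top [109. 267.] [64.  9.] 86 poly [[102, 236], [114, 299], [111, 236]]
top [211. 209.] [ 89. 130.] 76 poly [[262, 152], [207, 165], [209, 172], [233, 165], [236, 171], [233, 176], [214, 179], [214, 202], [223, 214], [207, 220], [226, 229], [222, 237], [198, 227], [198, 222], [175, 227], [172, 212], [178, 206], [170, 190], [162, 192], [159, 184], [149, 179], [138, 182], [143, 199], [167, 195], [180, 260], [284, 237]]
top [400.  34.] [ 37. 199.] 90 poly [[300, 16], [300, 40], [358, 35], [362, 52], [395, 48], [423, 48], [425, 52], [430, 48], [470, 48], [473, 52], [477, 48], [492, 48], [499, 40], [497, 16]]
scene [354. 166.] [93. 69.] 89 poly [[378, 119], [371, 120], [372, 127], [366, 135], [361, 134], [360, 151], [324, 145], [324, 137], [319, 142], [352, 152], [346, 163], [328, 163], [322, 174], [322, 181], [326, 181], [320, 197], [335, 200], [331, 191], [352, 182], [355, 190], [348, 193], [351, 195], [349, 198], [352, 193], [357, 203], [367, 193], [366, 199], [369, 198], [373, 212], [388, 168]]
cup [405.5 230.5]
cup [401.501  171.2901]
```

The horizontal travel of 177.7 mm gives a lid angle of about 72.8° (1.27 rad). I'll nudge it 5 mm further and cross-check against the lid's visible corners.

{"api": "arm_command", "payload": {
  "targets": [
    [[0,0,0,0.2,0,0.1,0],[0,0,0,0.4,0.1,0.1,0],[0,0,0,0.5,0.1,0.1,0],[0,0,0,0.5,0.1,0.1,0],[0,0,0,0.5,0.1,0.1,0],[0,0,0,0.5,0.1,0.1,0],[0,0,0,0.5,0.1,0.1,0]]
  ]
}}

```text
clock: 25.18
tool_pos: [0.586, 0.2299, 0.245]
orientation: [-180.0, -0.0, -77.2]
force: [-1.9, -1.4, 4.8]
opening: 0.0131
```

```bash
python3 - <<'E'
from h import *
np.set_printoptions(precision=4,suppress=True)
o=ctrl.get_obs();p=o["tool_pos"];print(p,o["force"],o["opening"],o["clock"])
d=np.hypot(*(p[:2]-[.4077,.1899]));print("lid deg from travel",np.degrees(np.arccos(np.cos(np.radians(5.08))-d/.2259))-5.08)
t=ctrl.snapshot("top");cv2.imwrite("pics/topA.png",t)
c=max(blobs(t[120:300,120:300],(60,60,30),(90,255,255),150),key=cv2.contourArea);print("top poly",(cv2.approxPolyDP(c,2,True)[:,0]+120).tolist())
# horizontal distance of upper lid corners from hinge line, by rays
n=np.array([np.cos(np.radians(12.8)),np.sin(np.radians(12.8))]);h=np.array([.4077,.1899])+.225*n
for a in(66,70,74.5,79):
    r=np.radians(a);Rl=lambda x,z:(x*np.cos(r)+z*np.sin(r),-x*np.sin(r)+z*np.cos(r))
    out=[]
    for x,z,y in((-.18,.04,.13),(-.18,.04,-.13),(-.18,0,.13),(-.18,0,-.13)):
        u,v=Rl(x,z);q=np.array([*(h+u*n+y*np.array([-n[1],n[0]])),.08+v]);m=ctrl.camera_model("top")
        k=R.from_euler("xyz",m["rotation"],degrees=True).inv().apply(q-m["xyz"]);K=m["K"];out.append(np.round([K[0,0]*k[0]/-k[2]+K[0,2],K[1,1]*k[1]/k[2]+K[1,2]],1))
    print(a,*out)
E
```

```text
[0.586  0.2299 0.245 ] [-1.8527 -1.403   4.7838] 0.013136192560969432 25.1833
lid deg from travel 74.1269970361848
top poly [[262, 152], [207, 164], [207, 169], [222, 167], [233, 163], [235, 167], [231, 174], [213, 177], [216, 186], [212, 188], [212, 193], [222, 211], [204, 217], [226, 229], [222, 237], [198, 227], [198, 222], [193, 220], [175, 224], [171, 209], [176, 206], [177, 201], [176, 197], [170, 194], [170, 188], [161, 189], [159, 181], [151, 177], [138, 180], [142, 197], [167, 193], [180, 260], [265, 242], [274, 237], [284, 237]]
66 [140.1 192. ] [263.3 163.9] [146.2 210.1] [267.9 181.9]
70 [138.6 186. ] [261.9 157.9] [144.3 204.4] [266.5 176.3]
74.5 [137.1 179.2] [260.4 151.3] [142.4 197.9] [264.9 169.8]
79 [135.9 172.5] [258.9 144.8] [140.6 191.3] [263.3 163.3]
```

The observed lid corners (138,180), (262,152) and (142,197) match the 74.5° prediction within about 1 px. A last check of stillness, ears and bystanders, then hand in.

{"api": "arm_command", "payload": {
  "targets": [
    [[0,0,0,0,0,0,0],[0,0,0,0,0,0,0],[0,0,0,0,0,0,0],[0,0,0,0,0,0,0],[0,0,0,0,0,0,0],[0,0,0,0,0,0,0]]
  ]
}}

```text
clock: 25.73
tool_pos: [0.586, 0.2298, 0.245]
orientation: [-179.9, -0.0, -77.2]
force: [-2.7, -1.7, 4.8]
opening: 0.0132
```

```bash
python3 - <<'E'
from h import *
t=ctrl.snapshot("top");s=ctrl.snapshot("scene")
for n,im in(("t6",cv2.imread("pics/t6.png")),("now",t)):
    print(n,[np.round(np.array(cv2.minAreaRect(c)[0])+[330,150],1) for c in blobs(im[150:300,330:460],(22,120,80),(35,255,255),40)])
t0=cv2.imread("pics/top0.png");a=cv2.imread("pics/topA.png")
for nm,(x,y,w,h) in dict(tin=(298,198,30,30),notebook=(286,248,44,34),bracket=(338,118,62,30),can=(278,102,30,44),driver=(368,282,84,16),wrench=(178,275,75,33)).items():
    print(nm,cv2.phaseCorrelate(t0[y:y+h,x:x+w].mean(2),t[y:y+h,x:x+w].mean(2)))
print("lid motion",cv2.absdiff(a,t)[140:240,130:290].max())
o=ctrl.get_obs();print(o["tool_pos"],o["force"],o["opening"],abs(o["qvel"]).max(),o["clock"])
E
```

```text
t6 [array([405.5, 230.5]), array([401.5, 171.3])]
now [array([405.5, 230.5]), array([401.5, 171.3])]
tin ((0.009052676523101155, -0.03136575825341481), 0.998956611669936)
notebook ((0.6567017589940249, 0.1474830151227735), 0.8965625229796471)
bracket ((0.005587495057312708, -0.011980401003333085), 1.0023586140090315)
can ((-0.03524894855440053, 0.48822893070828854), 0.984638499520928)
driver ((-0.029548795431431074, 0.015126463356002873), 1.0044011836360547)
wrench ((0.12510086631834128, 0.15136018274079177), 0.22259783687361265)
lid motion 31
[0.58595989 0.22985344 0.24502757] [-1.72271176 -0.90818522  5.45573172] 0.013143805795245229 0.08751962506502016 25.8333
```

```bash
python3 -c "
from plant import ctrl
print(ctrl.close_job())"
```

```text
the job is handed in; nothing more can be done
None
```

The job is handed in at about 26 s on the clock, with no verdict reported. The ear defenders hang over the rail and the gripper is holding the lid at about its balance point.

**What went wrong on the way:** My first two grasps of the ear defenders closed on air. The fingers close slowly, and the fingertips turned out to sit about 35 mm above the reported tool position. I found that offset by touching the crown with the shut fingers, then gripped, carried and hung the ear defenders. I also regripped the handle once, 8 mm deeper.

**Last checks:**
- **Ear defenders:** the crown is centred on the bar to within a few mm. Both cups are at exactly the same pixels before and after the lid swing, so they are at rest.
- **Lid angle:** handle travel gives 74.1°, and the lid's visible corners match the 74.5° prediction within about 1–2 px (target 74.5°).
- **Grip:** the gripper still holds the bar, with the opening reading 13.1 mm on a 14 mm bar. That reads about 1 mm small, though the crown also read slightly small. About 5 N of steady upward push remains on the tool.
- **Stillness:** the joints are at rest. The two top pictures of the lid area, about 0.6 s apart, differ by up to 31 grey levels at single pixels. I took that as noise and did not look further.
- **Bystanders:** tin, bracket, can, driver and notebook show shifts of 0.7 px or less. The wrench comparison was inconclusive (weak match, 0.22, probably because the lighting or shadow changed). Nothing was driven near it apart from the handle grasp.

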